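Unload a stuck slide cassette from a bench slide dryer with a hook pick

TASK

The flat slide cassette has slid too deep into the slot of the little bench dryer to be reached. Swing the dryer's sprung gate arm aside and lock it open with its pin, then use the hook pick - not the gripper's fingers - to catch the hole in the cassette's front end gently, since it is full of glass slides, and drag it, level, until the whole cassette is out of the slot and lies on the loading shelf. Leave the gate pinned open, lay the pick down on the bench top clear of the dryer, and leave the amber bottle and the beaker where they are.

Things in the scene. Friction and masses are not known exactly. Their poses are not given: they have to be found in the camera images.
- dryer: White and grey bench slide dryer, fixed. Origin: on the bench top below the middle of the slot mouth; x points into the slot (-x: out along the loading shelf), y across, z up. Housing x 0 to 170, y -64 to 64 mm; deck 72 high; control housing at the rear (x over 122) 128 high. All sizes here in mm.
- mouth (a point): Middle of the slot mouth at floor level (dryer 0, 0, 26). The slot is 68 wide (y -34 to 34), floor z 26, roof z 64, 148 deep. The loading shelf, level with its floor, runs x -120 to 0, 84 wide, with rails 5 high at y +-36 to 39. A hidden sprung shoe in the +y wall, 60 behind the mouth, presses on the cassette's side, so it drags with 2 to 5 N until it is past.
- park_hole (a point): Centre of the mouth of the pin's parking hole (dryer 34, -40, 86), in the top of an aluminium plate, 14 thick, that lies on the deck (top z 86, x 12 to 116, y -56 to 56). The hole is 11 in diameter and 14 deep.
- lock_hole (a point): Centre of the mouth of the lock hole (dryer 34, 25.5, 86) in the same plate: 11 in diameter, 14 deep. A pin standing in it holds the opened gate arm, which leans on the pin's +y side, at about 0.33 rad; the arm's rod is then clear of the cassette's way.
- gate (a joint): Angle (rad) of the sprung gate arm: 0 shut, grows as the arm swings to the dryer's +y side, up to 0.6. A spring shuts it again (0.16 N m at 0, 0.32 N m at 0.35: 2 to 5 N at the pin). It can be pushed open by the side of the pin's shank, gripped by its head, with the tip about 4 above the plate.
- gate_rod (a point): On the axis of the rod at the end of the gate arm. The arm is a flat steel bar 12 wide, z 88 to 95 in the dryer's frame, turning about an upright pivot at dryer (98, 12). Shut, it points along -x over the plate; at its end, dryer (-14, 12), a rod of 8 diameter hangs down to z 38 and bars the mouth. This point lies at z 66.
- pin: Lock pin, 57 long. Origin: centre of its lower tip, z up. Steel shank of 8 diameter, 31 long, with a collar of 18 diameter at 28 to 31; above it a black flat-sided head, 31 to 57 up, 26 along its x, 18 across its y. At the start it stands in the parking hole, tip 72 above the bench; lift it 14 or more to free it. Seated in the lock hole its tip is at 72 again.
- cassette: Flat grey slide cassette, full of glass slides (bear on it with under 9 N), 90 long (x), 62 wide (y), 14 thick. Origin: centre of its underside; its -x end faces the mouth. Its front end starts 16 to 38 inside the mouth. In its top is the pull hole: 13 long (x), 24 wide (y), 10 deep, centre 32.5 before the cassette's centre; the bar in front of it is 6 thick.
- pick: Telescopic hook pick, lying hook down. Origin: middle of the handle's underside; x towards the hook, z up. Wooden flat-sided handle, x -38 to 38, 18 wide, 26 high; tube 9 thick to x 76; from it a stiff pull-out rod, 6 thick, axis 13 up, ends in a hook, 6 thick, straight down, tip level with the underside. Hook at x 110 to 146: the rod's setting differs each time, and stays (slips at 40 N).
- amber_bottle: Small brown glass bottle, 48 in diameter, 95 high, standing on the bench beside the dryer; a bystander. Origin: centre of its underside.
- beaker: Clear glass beaker, 70 in diameter, 86 high, standing on the bench; a bystander. Origin: centre of its underside.

How it is judged:
By the outcome, as a careful person would: the job done as asked, in the order asked, and still so for the second after the job is handed in, with the robot touching nothing.
It also fails if it takes over 64 s, if anything falls off the work surface, if the arm or the gripper's body presses on something with over 40 N, if the wrist force passes 120 N, or if a joint passes its speed limit or range.

ROBOT

A 7-joint arm with a two-finger parallel gripper is mounted at the origin on the work surface; the furniture and walls round the work are solid. World frame = base frame: x ahead of the robot, y to its left, z up, the work surface at z = 0. Lengths are in m, angles in rad, forces in N, time in s.
With the tool pointing down it reaches from about 0.4 to 0.85 m from the base axis. Payload 10.4 kg.
Tool frame: the origin (TCP) lies on the mounting face of the last link; the fingertips stand 173 mm ahead of it and the grasp point (between the pads) lies 155 mm ahead of it (env.nose_length is the distance from the TCP to the fingertips, in m); z points along the fingers, y is the line along which they close (so a half turn about z gives the same grasp; the last joint's range is limited). The gripper opens to 85 mm and grips with 20 to 120 N. Pads are 22 mm wide; open, the fingers measure 114 mm over their backs; the gripper's body (76 mm by 85 mm) begins 54 mm behind the grasp point. The pads swing forward as they close: fully open they stand 13 mm farther back than shut.
Start: joints at [1.103, 0.332, -0.065, 1.46, 0.022, 1.35, -0.088], TCP at [0.269, -0.564, 0.405] pointing down, gripper open.
Joint ranges: [-2.6, 2.6], [-0.5, 2.12], [-1.47, 1.34], [0.16, 2.42], [-1.27, 4.41], [0.06, 2.06], [-2.6, 2.6]. Speed limits (rad/s): [2.22, 2.22, 2.79, 2.79, 3.14, 3.14, 3.14].

INTERFACE

Orientations are given as a rotation vector (axis times angle).
In Python, from rig import get_obs, viewer, env gives the robot as it stands.
- The arm moves only by the tool jog_arm, never from a script. Its argument "increments" is a list of rows, each an object with "translation": the shift along the world's x, y, z each as a share of 1000 mm, from -1 to 1, a list of three; "twist": the turn, a rotation vector about the world's x, y, z each as a share of 60 degrees, from -1 to 1, a list of three. A call has 1 to 10 rows; each row is the pose to reach, as a shift and turn from the pose commanded when the call began; what a row does not reach only later rows make up. A row lasts 1/8 s, in which the tool goes at most 62.5 mm and 10.7 degrees, less where a joint would pass 70% of its speed; a pose out of reach is approached as far as the arm can. A call with a number of a shift or a turn outside -1 to 1 is refused whole. A call with a gripper value outside its range is refused whole. "hand" is the closure, from 0 (fully open) to 1 (shut), set as the call begins (left out, the last holds). The fingers move at their own pace and stop on an object; "squeeze" is the grip in N (left out, the last holds). Time passes only in rows, so rows that repeat a pose let the fingers close. It gives the time, the measured TCP pose, the force, the opening and the grip force at its end, in the units of the state.
- get_obs(): the state, without advancing time (a new reading comes with each control period).
- viewer.get_image(name): name is "scene" or "top" or "wrist"; returns a dict with "img" (480x640x3 uint8, blue, green, red), "camera_matrix" (3x3 intrinsics, pixels), "R" (3x3) and "t" (3): a world point X has camera coordinates R X + t. Camera axes: x right, y down, z forward; pixel columns grow to the right and rows downward; lengths in m; the calibration is good to about 2 mm. A picture is of the moment at which its call begins. There is no depth.
- env.job_done(): hands the job in; it is judged then, once.
The state is a dict: "clock": time; "joint_pos": joint angles; "qvel": joint speeds; "joint_efforts": joint torques, N m; "tool_pos": TCP position; "tcp_rot": TCP orientation; "force": force on the tool from outside, world axes, zero at the start; "moment": the same for the moment, N m; "finger_gap": finger opening in m; "finger_force": force on a finger pad.
Only numpy, scipy, OpenCV 4.12 (cv2) and the standard library are available. Lean on these libraries where they do the work, as an engineer would, in place of code of your own. Each camera call takes 0.05 s, during which the arm holds its last target. There are 200 camera calls.

## Working session

There is one attempt and no reset: what is moved stays moved. The work goes in short steps, Python scripts to look and compute and a tool call to move; the robot and the scene stay as the last step left them, time stands still between calls to the robot, and variables do not carry over. Pictures are saved under pics/ and viewed, at most 10 in all, crops included, and the job is handed in when it is done.

Besides the shell and the picture viewer there is one more tool, called after "Request:" as name([rows], argument=value, ...), one row to a line, values as JSON. jog_arm: Moves the arm, as the interface text tells. Its arguments: {"type":"object","properties":{"increments":{"type":"array"},"hand":{"type":"number"},"squeeze":{"type":"number"}},"required":["increments"]}

```bash
mkdir -p pics; ls
python3 - <<'E'
from rig import get_obs, viewer, env
import cv2,numpy as np
o=get_obs(); print({k:np.round(v,3) for k,v in o.items()})
for n in ["scene","top"]:
    d=viewer.get_image(n); cv2.imwrite(f"pics/{n}0.png",d["img"]); print(n,d["camera_matrix"].tolist(),d["R"].round(4).tolist(),d["t"].round(4).tolist())
E
```

```text
pics
{'clock': np.float64(0.0), 'joint_pos': array([ 1.103,  0.333, -0.065,  1.461,  0.022,  1.35 , -0.088]), 'qvel': array([-0.002,  0.001,  0.   ,  0.001,  0.   ,  0.002, -0.001]), 'joint_efforts': array([ 1.0000e-03, -6.2545e+01,  5.0000e-02, -3.9161e+01,  1.6000e-02,
        1.0000e-02,  0.0000e+00]), 'tool_pos': array([ 0.269, -0.564,  0.404]), 'tcp_rot': array([-3.063e+00, -6.930e-01,  1.000e-03]), 'force': array([-0.354,  0.132,  0.032]), 'moment': array([-0.015, -0.001, -0.011]), 'finger_force': np.float64(0.0), 'finger_gap': np.float64(0.086)}
scene [[616.0041435587252, 0.0, 316.91326075455135], [0.0, 616.0041435587252, 236.63104647886786], [0.0, 0.0, 1.0]] [[-0.809, -0.5878, -0.006], [-0.3308, 0.4636, -0.822], [0.4859, -0.6629, -0.5695]] [0.2862, 0.3256, 1.1618]
top [[560.2400788015749, 0.0, 321.8809890510431], [0.0, 560.2400788015749, 246.87208813252414], [0.0, 0.0, 1.0]] [[0.0407, -0.9992, 0.0019], [-0.9776, -0.0402, -0.2068], [0.2067, 0.0066, -0.9784]] [-0.204, 0.4952, 1.4195]
```

View pics/scene0.png

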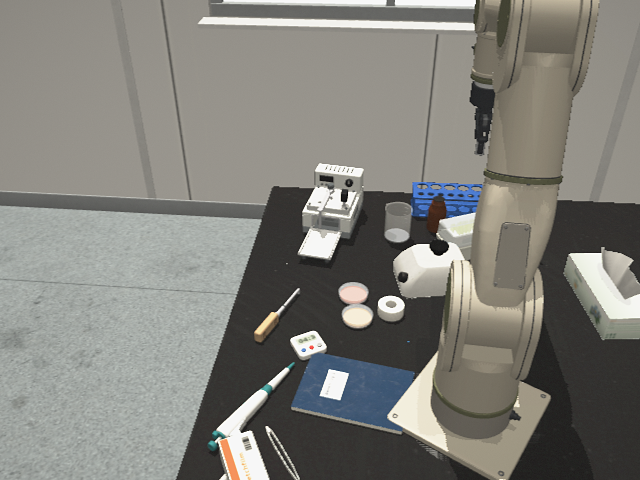

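View pics/top0.png

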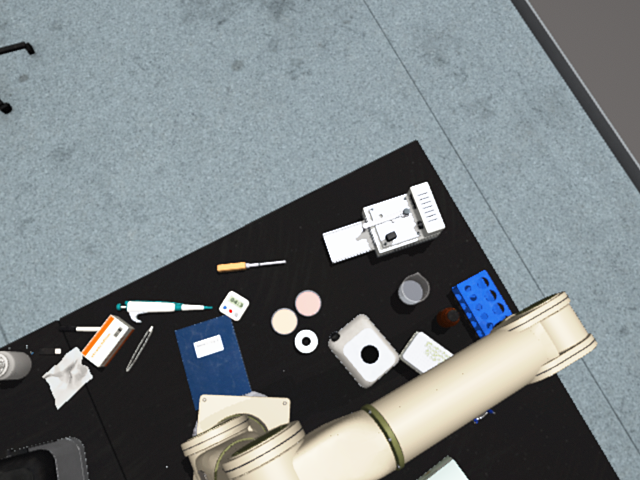

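The scene view shows the dryer at (333,205) with its shelf towards (320,243), the pick at (277,315), the beaker at (398,222) and the bottle at (437,215). In the top view the dryer is at (405,218), the shelf at (347,243) and the pick handle at (231,267), with its hook at (284,262).

```bash
cat > h.py <<'E'
from rig import get_obs, viewer, env
import cv2, numpy as np
from scipy.spatial.transform import Rotation as Rot
def ray(d,p):
    K,R,t=d["camera_matrix"],np.array(d["R"]),np.array(d["t"])
    v=R.T@np.linalg.solve(np.array(K),np.array([p[0],p[1],1.])); return -R.T@t, v
def onz(d,p,z):
    c,v=ray(d,p); return c+v*(z-c[2])/v[2]
def proj(d,X):
    x=np.array(d["R"])@np.array(X)+np.array(d["t"]); u=np.array(d["camera_matrix"])@x; return u[:2]/u[2]
def tri(ds,ps):
    A=np.zeros((3,3));b=np.zeros(3)
    for d,p in zip(ds,ps):
        c,v=ray(d,p); v/=np.linalg.norm(v); P=np.eye(3)-np.outer(v,v); A+=P;b+=P@c
    return np.linalg.solve(A,b)
E
python3 - <<'E'
from h import *
t=cv2.imread("pics/top0.png"); s=cv2.imread("pics/scene0.png")
a=cv2.resize(t[175:270,315:450],None,fx=4,fy=4,interpolation=cv2.INTER_CUBIC) #540x380
b=cv2.resize(t[250:285,205:295],None,fx=4,fy=4,interpolation=cv2.INTER_CUBIC) #360x140
c=np.zeros((540,800,3),np.uint8); c[:380,:540]=a; c[385:525,:360]=b
s1=cv2.resize(s[160:262,300:365],None,fx=4,fy=4,interpolation=cv2.INTER_CUBIC)#260x408
c[:408,540:]=s1
cv2.imwrite("pics/c1.png",c)
E
```

```text
(no output)
```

View pics/c1.png

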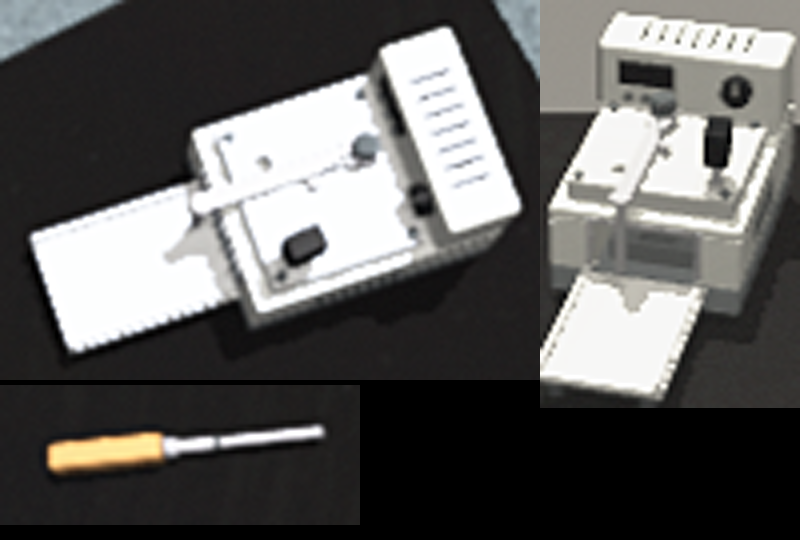

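The crop shows the shelf's outer corners at crop (31,234) and (73,352), the control housing's top corners at (380,50), (450,28), (520,210) and (452,232), the pin head at (305,245) and the pivot at (365,147). The pick handle spans (47..163, ~452), and its hook end is at (322,432).

Run:
```python
from h import *
D={n:viewer.get_image(n) for n in ["top","scene"]}
T=lambda u,v:(315+u/4,175+v/4)
S=lambda u,v:(300+(u-540)/4,160+v/4)
obs=[("top",T(31,234),(-120,42,28)),("top",T(73,352),(-120,-42,28)),("top",T(380,50),(122,64,128)),("top",T(450,28),(170,64,128)),("top",T(520,210),(170,-64,128)),("top",T(452,232),(122,-64,128)),("top",T(305,240),(34,-40,129)),
("scene",S(542,385),(-120,42,26)),("scene",S(665,399),(-120,-42,26)),("scene",S(718,121),(34,-40,129)),("scene",S(602,18),(170,64,128)),("scene",S(795,33),(170,-64,128))]
def fit(sel):
    W=np.array([onz(D[n],p,m[2]/1000)[:2] for n,p,m in sel]); M=np.array([m[:2] for _,_,m in sel])/1000
    H=(M-M.mean(0)).T@(W-W.mean(0)); a=np.arctan2(H[0,1]-H[1,0],H[0,0]+H[1,1]); R=np.array([[np.cos(a),-np.sin(a)],[np.sin(a),np.cos(a)]])
    o=W.mean(0)-R@M.mean(0); return a,o,((W-(M@R.T+o))*1000).round(1).tolist()
for k in ("top","scene"): print(k,fit([x for x in obs if x[0]==k]))
print("all",fit(obs)[:2])
# pick
img=D["top"]["img"]; hsv=cv2.cvtColor(img,cv2.COLOR_BGR2HSV)
def blob(n,box,lo,hi):
    i=cv2.cvtColor(D[n]["img"],cv2.COLOR_BGR2HSV); x0,y0,x1,y1=box
    m=cv2.inRange(i[y0:y1,x0:x1],lo,hi); cn=max(cv2.findContours(m,0,1)[0],key=cv2.contourArea)
    r=cv2.minAreaRect(cn); return cn.reshape(-1,2)+[x0,y0],(r[0][0]+x0,r[0][1]+y0),r[1:]
for n,box in (("top",(205,250,295,285)),("scene",(245,280,310,350))):
    c,ce,r=blob(n,box,(10,60,90),(30,255,255)); P=onz(D[n],ce,0.02)
    g,gc,gr=blob(n,box,(0,0,70),(180,70,255))
    pts=np.array([onz(D[n],p,0.015) for p in g]); far=pts[np.argmax(np.linalg.norm(pts-P,axis=1))]
    print(n,"handle",ce,r,P.round(4),"far end",far.round(4),"dist",np.linalg.norm(far-P)," yaw",np.arctan2(*(far-P)[[1,0]]))
```

```text
top (np.float64(-1.204608240433854), array([ 0.54822309, -0.31072759]), [[0.5, -0.6], [-0.3, -1.6], [-1.0, -0.2], [-1.7, 0.1], [0.0, 1.9], [1.3, -0.4], [1.2, 0.8]])
scene (np.float64(-1.1598665460521445), array([ 0.54263841, -0.30193798]), [[-3.4, 1.5], [3.7, 2.7], [4.5, -6.9], [-1.2, 5.1], [-3.7, -2.4]])
all (np.float64(-1.1846248598171174), array([ 0.54557304, -0.30720331]))
top handle (231.03048706054688, 266.2743911743164) ((7.3989129066467285, 28.712200164794922), 83.6598129272461) [0.4472 0.0564 0.02  ] far end [ 0.471 -0.086  0.015] dist 0.14443872484197764  yaw -1.4051548008623076
scene handle (265.7941188812256, 326.3235321044922) ((12.256570816040039, 33.51575469970703), 40.601295471191406) [0.4425 0.0644 0.02  ] far end [0.3298 0.0607 0.015 ] dist 0.11289782652000852  yaw -3.108491969052161
```

The top view's dryer fit is good to 1–2 mm: origin (0.548, -0.311), yaw -1.205. Next I move above the dryer for a wrist look, turning the tool in line with the dryer.

Request:
jog_arm([
  {"translation":[0.13,0.1,0],"twist":[0,0,0.5]},
  {"translation":[0.25,0.2,0],"twist":[0,0,1]},
  {"translation":[0.25,0.2,0],"twist":[0,0,1]},
  {"translation":[0.25,0.2,0],"twist":[0,0,1]},
  {"translation":[0.25,0.2,0],"twist":[0,0,1]},
  {"translation":[0.25,0.2,0],"twist":[0,0,1]},
  {"translation":[0.25,0.2,0],"twist":[0,0,1]},
  {"translation":[0.25,0.2,0],"twist":[0,0,1]},
], hand=0.3)

```text
clock: 1.2
tool_pos: [0.518, -0.3654, 0.4046]
tcp_rot: [-2.312, -2.127, 0.001]
force: [-0.5, -0.4, -0.4]
finger_gap: 0.0597
finger_force: 0.0
```

Request:
jog_arm([
  {"translation":[0,0,0],"twist":[0,0,0.2]},
  {"translation":[0,0,0],"twist":[0,0,0.425]},
  {"translation":[0,0,0],"twist":[0,0,0.425]},
  {"translation":[0,0,0],"twist":[0,0,0.425]},
])

```text
clock: 1.7
tool_pos: [0.518, -0.3653, 0.4047]
tcp_rot: [-1.785, -2.585, 0.001]
force: [-0.3, 0.1, 0.1]
finger_gap: 0.0602
finger_force: 0.0
```

Run:
```python
from h import *
o=get_obs(); print(o["clock"],o["tool_pos"],Rot.from_rotvec(o["tcp_rot"]).as_matrix().round(3).tolist(),o["joint_pos"].round(2),o["finger_gap"])
d=viewer.get_image("wrist"); cv2.imwrite("pics/w1.png",d["img"]); np.savez("w1.npz",**d)
a=-1.2046;M=lambda x,y,z:(0.548+(np.cos(a)*x-np.sin(a)*y)/1e3,-0.311+(np.sin(a)*x+np.cos(a)*y)/1e3,z/1e3)
for m in [(34,-40,129),(34,25.5,86),(98,12,95),(-120,42,26),(-120,-42,26),(12,56,86),(116,56,86),(12,-56,86)]: print(m,np.round(M(*m),4),proj(d,M(*m)).round(1))
```

```text
1.7 [ 0.51800753 -0.3653135   0.40473204] [[-0.354, 0.935, -0.0], [0.935, 0.354, -0.0], [-0.0, -0.0, -1.0]] [ 0.86  0.38 -0.42  1.42  0.16  1.37  0.8 ] 0.060222758944062565
(34, -40, 129) [ 0.5228 -0.3571  0.129 ] [329.9 230. ]
(34, 25.5, 86) [ 0.584  -0.3336  0.086 ] [414.5 212. ]
(98, 12, 95) [ 0.5943 -0.3982  0.095 ] [394.  293.2]
(-120, 42, 26) [ 0.5442 -0.1839  0.026 ] [432.8  -0.6]
(-120, -42, 26) [ 0.4658 -0.214   0.026 ] [324.5  -0. ]
(12, 56, 86) [ 0.6046 -0.3022  0.086 ] [457.9 183.1]
(116, 56, 86) [ 0.6418 -0.3993  0.086 ] [443.9 307.5]
(12, -56, 86) [ 0.5    -0.3423  0.086 ] [306.8 183.9]
```

View pics/w1.png

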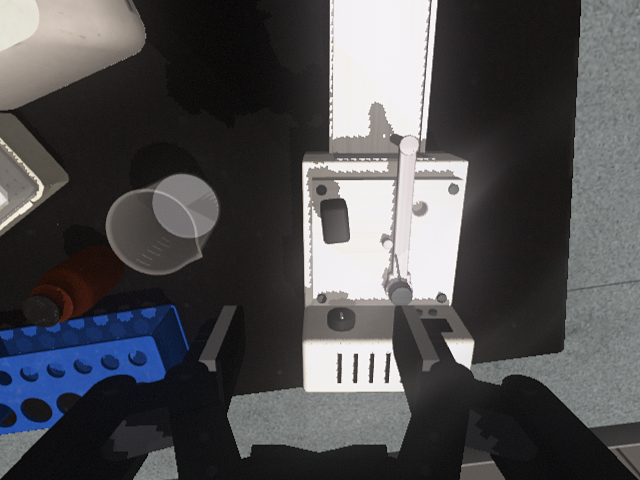

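The wrist view shows the pin head at (336,222), its long side along the dryer's x; the lock hole at (420,209), the pivot at (400,291) and the gate rod at (408,146). That is about 5 px from the prediction, so I refit from this view.

Run:
```python
from h import *
d=dict(np.load("w1.npz")); g=cv2.cvtColor(d["img"],cv2.COLOR_BGR2GRAY)
def blob(box,th):
    x0,y0,x1,y1=box; m=(g[y0:y1,x0:x1]<th).astype(np.uint8)
    c=max(cv2.findContours(m,0,1)[0],key=cv2.contourArea); r=cv2.minAreaRect(c); return np.array(r[0])+[x0,y0],r[1],r[2],cv2.boundingRect(c),c.reshape(-1,2)+[x0,y0]
lh=blob((408,198,434,220),190); hd=blob((312,190,360,255),70)
print("lock",lh[:4],"head",hd[:4])
for z in (0.103,0.129): print([onz(d,p,z)[:2].round(4).tolist() for p in cv2.boxPoints((hd[0],hd[1],hd[2]))])
# screws at plate corners?
for b in ((312,182,330,197),(446,180,462,197),(314,290,330,306),(434,290,450,306)): r=blob(b,150); print("screw",r[0],onz(d,r[0],.086).round(4))
L=onz(d,lh[0],.086); print("lockhole",L)
big=cv2.resize(d["img"][130:310,295:480],None,fx=3,fy=3,interpolation=cv2.INTER_CUBIC); cv2.imwrite("pics/c2.png",big)
```

```text
lock (array([419.70000076, 208.90000057]), (13.86362075805664, 15.652474403381348), 63.43495178222656, (4, 3, 16, 16)) head (array([334.23780441, 218.14024353]), (39.20319366455078, 26.061843872070312), 83.6598129272461, (8, 9, 27, 41))
[[0.5114, -0.3467], [0.5277, -0.3383], [0.5416, -0.3641], [0.5247, -0.3729]]
[[0.5091, -0.3408], [0.5239, -0.3332], [0.5364, -0.3566], [0.5211, -0.3645]]
screw [320.5 189. ] [ 0.5108 -0.3423  0.086 ]
screw [453.06896591 188.82758617] [ 0.6032 -0.3073  0.086 ]
screw [321.5243907  298.21951294] [ 0.5439 -0.427   0.086 ]
screw [441.  298.5] [ 0.6358 -0.3926  0.086 ]
lockhole [ 0.58660344 -0.33001184  0.086     ]
```

View pics/c2.png

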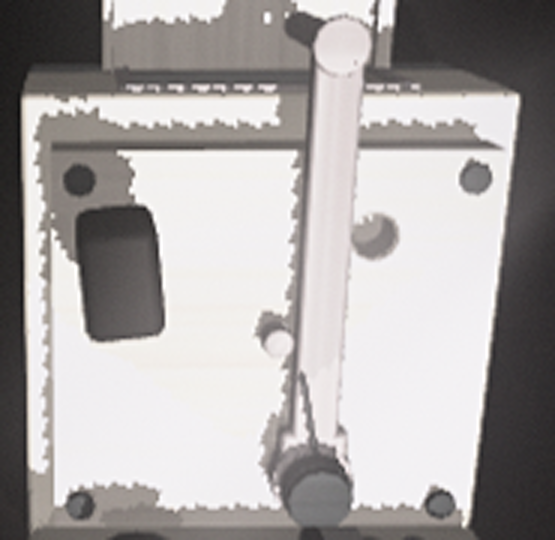

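The wrist fit puts the dryer at about (0.5506, -0.3075) with yaw -1.206, and the lock hole prediction matches what I see. I'll go down on the pin.

Request:
jog_arm([
  {"translation":[0.006,0.0105,-0.04]},
  {"translation":[0.006,0.0105,-0.08]},
  {"translation":[0.006,0.0105,-0.11]},
  {"translation":[0.006,0.0105,-0.125]},
  {"translation":[0.006,0.0105,-0.125]},
])

```text
$.increments[0]: bad value
```

Request:
jog_arm([
  {"translation":[0,0,0]},
  {"translation":[0,0,0]},
  {"translation":[0,0,0]},
  {"translation":[0,0,0]},
  {"translation":[0,0,0]},
  {"translation":[0,0,0]},
], hand=1, squeeze=60)

```text
$.increments[0]: bad value
```

Rows need the twist too.

Request:
jog_arm([
  {"translation":[0.006,0.0105,-0.04],"twist":[0,0,0]},
  {"translation":[0.006,0.0105,-0.08],"twist":[0,0,0]},
  {"translation":[0.006,0.0105,-0.11],"twist":[0,0,0]},
  {"translation":[0.006,0.0105,-0.125],"twist":[0,0,0]},
  {"translation":[0.006,0.0105,-0.125],"twist":[0,0,0]},
])

```text
clock: 2.38
tool_pos: [0.5247, -0.3539, 0.2793]
tcp_rot: [-1.781, -2.587, 0.0]
force: [0.5, -0.2, 1.0]
finger_gap: 0.0597
finger_force: 0.0
```

Request:
jog_arm([
  {"translation":[0,0,0],"twist":[0,0,0]},
  {"translation":[0,0,0],"twist":[0,0,0]},
  {"translation":[0,0,0],"twist":[0,0,0]},
  {"translation":[0,0,0],"twist":[0,0,0]},
  {"translation":[0,0,0],"twist":[0,0,0]},
  {"translation":[0,0,0],"twist":[0,0,0]},
], hand=1, squeeze=60)

```text
clock: 3.12
tool_pos: [0.5252, -0.3539, 0.281]
tcp_rot: [1.779, 2.587, -0.0]
force: [-1.1, 0.4, 5.6]
finger_gap: 0.017
finger_force: 59.2
```

Request:
jog_arm([
  {"translation":[0,0,0.01],"twist":[0,0,0]},
  {"translation":[0,0,0.019],"twist":[0,0,0]},
  {"translation":[0,0,0.019],"twist":[0,0,0]},
  {"translation":[0,0,0.019],"twist":[0,0,0]},
])

```text
clock: 3.62
tool_pos: [0.5248, -0.3537, 0.2986]
tcp_rot: [-1.78, -2.589, -0.0]
force: [0.2, 0.2, -1.0]
finger_gap: 0.0167
finger_force: 58.6
```

Request:
jog_arm([
  {"translation":[0.012,0.0046,0],"twist":[0,0,0]},
  {"translation":[0.024,0.0092,0],"twist":[0,0,0]},
  {"translation":[0.034,0.013,0],"twist":[0,0,0]},
  {"translation":[0.04,0.0153,0],"twist":[0,0,0]},
  {"translation":[0.046,0.0176,0],"twist":[0,0,0]},
  {"translation":[0.052,0.0199,0],"twist":[0,0,0]},
  {"translation":[0.058,0.0222,0],"twist":[0,0,0]},
  {"translation":[0.0612,0.0234,0],"twist":[0,0,0]},
  {"translation":[0.0612,0.0234,0],"twist":[0,0,0]},
  {"translation":[0.0612,0.0234,0],"twist":[0,0,0]},
])

```text
clock: 4.88
tool_pos: [0.5858, -0.3307, 0.2986]
tcp_rot: [-1.78, -2.588, 0.001]
force: [-5.0, -1.9, -0.8]
finger_gap: 0.0165
finger_force: 58.5
```

Run:
```python
from h import *
o=get_obs(); print(o["clock"],o["tool_pos"],o["force"],Rot.from_rotvec(o["tcp_rot"]).as_matrix().round(3).tolist())
d=viewer.get_image("wrist"); s=viewer.get_image("scene")["img"]
a=-1.206;M=lambda x,y,z:(0.5506+(np.cos(a)*x-np.sin(a)*y)/1e3,-0.3075+(np.sin(a)*x+np.cos(a)*y)/1e3,z/1e3)
print(proj(d,M(34,25.5,86)))
c=np.zeros((480,800,3),np.uint8); c[:,:500]=d["img"][:,100:600]; c[:408,500:760]=cv2.resize(s[150:252,300:365],None,fx=4,fy=4,interpolation=2); cv2.imwrite("pics/w2.png",c)
```

```text
4.875 [ 0.58581344 -0.33067081  0.29855978] [-5.00220902 -1.92198925 -0.75243379] [[-0.358, 0.934, -0.001], [0.934, 0.358, -0.0], [0.0, -0.001, -1.0]]
[320.54427811 279.31174578]
```

View pics/w2.png

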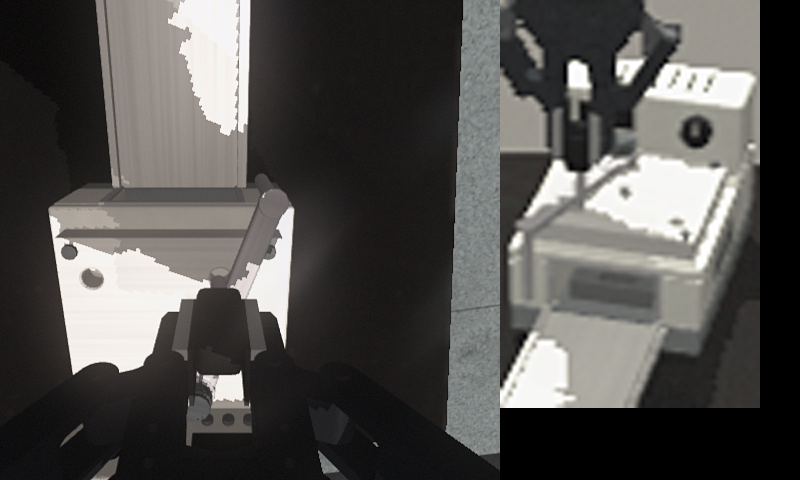

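The gate is open and leaning on the pin; the rod is off to the +y side. I'm lowering the pin into the lock hole.

Request:
jog_arm([
  {"translation":[0.0006,0.0003,-0.003],"twist":[0,0,0]},
  {"translation":[0.0006,0.0003,-0.006],"twist":[0,0,0]},
  {"translation":[0.0006,0.0003,-0.008],"twist":[0,0,0]},
  {"translation":[0.0006,0.0003,-0.009],"twist":[0,0,0]},
])

```text
clock: 5.48
tool_pos: [0.5867, -0.3299, 0.2897]
tcp_rot: [-1.78, -2.589, -0.0]
force: [-4.6, -0.0, 2.8]
finger_gap: 0.0167
finger_force: 59.1
```

Request:
jog_arm([
  {"translation":[0,0,-0.003],"twist":[0,0,0]},
  {"translation":[0,0,-0.006],"twist":[0,0,0]},
  {"translation":[0,0,-0.008],"twist":[0,0,0]},
  {"translation":[0,0,-0.009],"twist":[0,0,0]},
  {"translation":[0,0,-0.009],"twist":[0,0,0]},
])

```text
clock: 6.1
tool_pos: [0.5867, -0.33, 0.2811]
tcp_rot: [-1.78, -2.589, 0.0]
force: [-6.0, 0.4, 5.6]
finger_gap: 0.0168
finger_force: 59.5
```

Request:
jog_arm([
  {"translation":[0,0,0],"twist":[0,0,0]},
  {"translation":[0,0,0],"twist":[0,0,0]},
  {"translation":[0,0,0],"twist":[0,0,0]},
  {"translation":[0,0,0.03],"twist":[0,0,0]},
  {"translation":[0,0,0.08],"twist":[0,0,0]},
  {"translation":[0,0,0.1],"twist":[0,0,0]},
], hand=0.3)

```text
clock: 6.85
tool_pos: [0.5873, -0.3299, 0.3842]
tcp_rot: [1.777, 2.585, 0.001]
force: [-0.3, -0.1, -0.5]
finger_gap: 0.0597
finger_force: 0.0
```

Request:
jog_arm([
  {"translation":[-0.02,0.06,0],"twist":[0,0,0]},
  {"translation":[-0.13,0.34,0],"twist":[0,0,-0.19]},
  {"translation":[-0.13,0.34,0],"twist":[0,0,-0.19]},
  {"translation":[-0.13,0.34,0],"twist":[0,0,-0.19]},
  {"translation":[-0.13,0.34,0],"twist":[0,0,-0.19]},
  {"translation":[-0.13,0.34,0],"twist":[0,0,-0.19]},
  {"translation":[-0.13,0.34,0],"twist":[0,0,-0.19]},
  {"translation":[-0.13,0.34,0],"twist":[0,0,-0.19]},
  {"translation":[-0.13,0.34,0],"twist":[0,0,-0.19]},
])

```text
clock: 7.98
tool_pos: [0.4571, 0.0088, 0.3805]
tcp_rot: [-2.03, -2.397, -0.0]
force: [0.0, -0.2, 0.2]
finger_gap: 0.06
finger_force: 0.0
```

Run:
```python
from h import *
o=get_obs(); print(o["clock"],o["tool_pos"],o["joint_pos"].round(2),Rot.from_rotvec(o["tcp_rot"]).as_matrix().round(3).tolist())
d=viewer.get_image("wrist"); s=viewer.get_image("scene")["img"]; t=viewer.get_image("top")["img"]; np.savez("w3.npz",**d)
c=np.zeros((480,800,3),np.uint8); c[:,:440]=d["img"][:,100:540]; c[:272,440:800]=cv2.resize(t[180:248,350:440],None,fx=4,fy=4,interpolation=2);c[280:480,440:570]=cv2.resize(s[160:260,300:365],None,fx=2,fy=2); cv2.imwrite("pics/w3.png",c)
```

```text
7.975 [0.45709299 0.00875472 0.38049594] [ 0.52  0.01 -0.63  1.89  0.01  1.25  0.05] [[-0.165, 0.986, -0.0], [0.986, 0.165, 0.0], [0.0, -0.0, -1.0]]
```

View pics/w3.png

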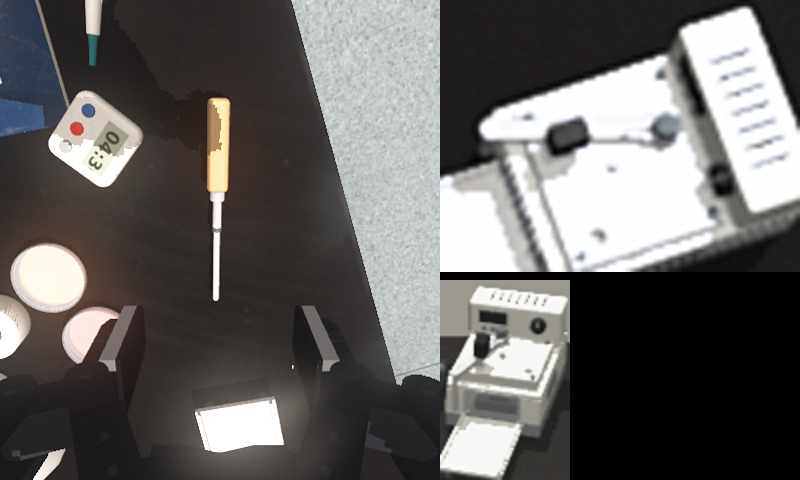

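The gate is pinned open with the pin standing in the lock hole. The pick's handle runs from full-image (318,97) to (318,192) and its rod ends at (316,300).

Run:
```python
from h import *
d=dict(np.load("w3.npz")); h=cv2.cvtColor(d["img"],cv2.COLOR_BGR2HSV)
def big(m): return max(cv2.findContours(m,0,1)[0],key=cv2.contourArea)
x0,y0=290,80
c=big(cv2.inRange(h[80:310,290:350],(8,60,90),(30,255,255))).reshape(-1,2)+[x0,y0]
r=big(cv2.inRange(h[192:310,290:350],(0,0,70),(180,60,255))).reshape(-1,2)+[290,192]
print("handle rows",c[:,1].min(),c[:,1].max(),"cols",c[:,0].min(),c[:,0].max(),"rod rows",r[:,1].min(),r[:,1].max(),np.median(r[r[:,1]>240][:,0]))
mid=lambda v:(c[abs(c[:,1]-v)<4][:,0].min()+c[abs(c[:,1]-v)<4][:,0].max())/2
A=onz(d,(mid(105),c[:,1].min()),.026); B=onz(d,(mid(185),c[:,1].max()+1),.026)
rt=r[r[:,1]>r[:,1].max()-6]; E=onz(d,(rt[:,0].mean(),r[:,1].max()+1),.013)
print("A",A.round(4),"B",B.round(4),"len",np.linalg.norm(A-B),"end",E.round(4)); C=(A+B)/2
u=(E-C)[:2]; print("C",C.round(4),"hook centre dist",np.linalg.norm(u)-.003,"from B",np.linalg.norm((E-B)[:2])-.003+.038,"yaw",np.arctan2(u[1],u[0]),"yawAB",np.arctan2(*(B-A)[[1,0]]))
print("goto",(C-get_obs()["tool_pos"]).round(4))
```

```text
handle rows 97 192 cols 307 330 rod rows 192 300 315.5
A [0.4423 0.0967 0.026 ] B [0.4539 0.0217 0.026 ] len 0.07590297312956232 end [ 0.4699 -0.0858  0.013 ]
C [0.4481 0.0592 0.026 ] hook centre dist 0.14365228187890883 from B 0.14370126466054123 yaw -1.4218631979877254 yawAB -1.417581459856191
goto [-0.0089  0.05   -0.3545]
```

Request:
jog_arm([
  {"translation":[-0.009,0.05,-0.05],"twist":[0,0,-0.014]},
  {"translation":[-0.009,0.05,-0.11],"twist":[0,0,-0.014]},
  {"translation":[-0.009,0.05,-0.16],"twist":[0,0,-0.014]},
  {"translation":[-0.009,0.05,-0.19],"twist":[0,0,-0.014]},
  {"translation":[-0.009,0.05,-0.202],"twist":[0,0,-0.014]},
  {"translation":[-0.009,0.05,-0.202],"twist":[0,0,-0.014]},
  {"translation":[-0.009,0.05,-0.202],"twist":[0,0,-0.014]},
])

```text
clock: 9.0
tool_pos: [0.4485, 0.06, 0.18]
tcp_rot: [2.045, 2.383, 0.002]
force: [0.5, -0.4, 0.0]
finger_gap: 0.0599
finger_force: 0.0
```

Request:
jog_arm([
  {"translation":[0,0,0],"twist":[0,0,0]},
  {"translation":[0,0,0],"twist":[0,0,0]},
  {"translation":[0,0,0],"twist":[0,0,0]},
  {"translation":[0,0,0],"twist":[0,0,0]},
  {"translation":[0,0,0],"twist":[0,0,0]},
  {"translation":[0,0,0],"twist":[0,0,0]},
], hand=1, squeeze=80)

```text
clock: 9.75
tool_pos: [0.4481, 0.06, 0.1795]
tcp_rot: [2.045, 2.383, 0.0]
force: [-1.7, -1.5, 9.0]
finger_gap: 0.0165
finger_force: 78.9
```

Run:
```python
from h import *
d=viewer.get_image("scene"); g=cv2.cvtColor(cv2.imread("pics/scene0.png"),cv2.COLOR_BGR2GRAY).astype(np.float32)
a=-1.206;O=(.5495,-.309)
M=lambda x,y,z:(O[0]+(np.cos(a)*x-np.sin(a)*y)/1e3,O[1]+(np.sin(a)*x+np.cos(a)*y)/1e3,z/1e3)
print("roof edge",proj(d,M(0,0,64)).round(1),"floor edge",proj(d,M(0,0,26)).round(1), "deck",proj(d,M(0,0,72)).round(1))
for x in (0,10,16,20,25,30,35,40): print(x,"bottom front",proj(d,M(x,-12,26)).round(1),"top front",proj(d,M(x,-12,40)).round(1))
for y in (-30,-24,-18,-12,-6,0,6,25):
    u0,v0=proj(d,M(0,y,68)); print(y,[(int(round(v)),int(g[int(round(v)),int(round(u0+(v-v0)*(proj(d,M(0,y,26))[0]-u0)/(proj(d,M(0,y,26))[1]-v0)))])) for v in np.arange(v0-2,v0+20)])
```

```text
roof edge [325.8 216.5] floor edge [325.7 228.7] deck [325.8 213.9]
0 bottom front [330.2 229.3] top front [330.2 224.9]
10 bottom front [331.1 227.3] top front [331.1 222.9]
16 bottom front [331.6 226.1] top front [331.7 221.6]
20 bottom front [332.  225.3] top front [332.  220.8]
25 bottom front [332.4 224.2] top front [332.5 219.8]
30 bottom front [332.9 223.2] top front [332.9 218.8]
35 bottom front [333.3 222.2] top front [333.4 217.8]
40 bottom front [333.8 221.2] top front [333.8 216.8]
-30 [(215, 253), (216, 240), (217, 160), (218, 121), (219, 100), (220, 90), (221, 91), (222, 91), (223, 79), (224, 77), (225, 76), (226, 75), (227, 99), (228, 107), (229, 107), (230, 102), (231, 143), (232, 183), (233, 235), (234, 250), (235, 247), (236, 234)]
-24 [(215, 254), (216, 204), (217, 156), (218, 120), (219, 91), (220, 90), (221, 93), (222, 88), (223, 78), (224, 78), (225, 78), (226, 75), (227, 109), (228, 109), (229, 109), (230, 94), (231, 157), (232, 187), (233, 185), (234, 251), (235, 248), (236, 247)]
-18 [(214, 255), (215, 254), (216, 182), (217, 158), (218, 104), (219, 78), (220
[... 782 characters left out ...]
), (220, 88), (221, 84), (222, 77), (223, 79), (224, 78), (225, 83), (226, 107), (227, 108), (228, 106), (229, 116), (230, 186), (231, 189), (232, 187), (233, 185), (234, 184)]
6 [(213, 193), (214, 206), (215, 154), (216, 128), (217, 104), (218, 91), (219, 85), (220, 91), (221, 79), (222, 78), (223, 78), (224, 78), (225, 95), (226, 108), (227, 109), (228, 103), (229, 148), (230, 189), (231, 191), (232, 190), (233, 190), (234, 188)]
25 [(212, 255), (213, 248), (214, 168), (215, 119), (216, 118), (217, 120), (218, 119), (219, 119), (220, 115), (221, 112), (222, 89), (223, 90), (224, 99), (225, 107), (226, 108), (227, 104), (228, 150), (229, 160), (230, 155), (231, 217), (232, 247), (233, 246)]
```

The scene profile puts the cassette's front end about 20 mm inside the mouth, so the hole centre should be about 32 mm in. I'm lifting the pick and lining it up in front of the mouth.

Request:
jog_arm([
  {"translation":[0,0,0.03],"twist":[0,0,0]},
  {"translation":[0,0,0.08],"twist":[0,0,0]},
  {"translation":[0.01,-0.05,0.1],"twist":[0,0,0.1]},
  {"translation":[0.02,-0.1,0.1],"twist":[0,0,0.2]},
  {"translation":[0.035,-0.15,0.1],"twist":[0,0,0.203]},
  {"translation":[0.035,-0.19,0.1],"twist":[0,0,0.203]},
  {"translation":[0.035,-0.19,0.1],"twist":[0,0,0.203]},
  {"translation":[0.035,-0.19,0.07],"twist":[0,0,0.203]},
  {"translation":[0.035,-0.19,0.045],"twist":[0,0,0.203]},
  {"translation":[0.035,-0.19,0.045],"twist":[0,0,0.203]},
])

```text
clock: 11.05
tool_pos: [0.482, -0.129, 0.2224]
tcp_rot: [-1.778, -2.586, 0.001]
force: [-0.6, 0.3, -0.9]
finger_gap: 0.0164
finger_force: 78.3
```

Run:
```python
from h import *
o=get_obs(); print(o["clock"],o["tool_pos"],o["force"],Rot.from_rotvec(o["tcp_rot"]).as_matrix().round(4).tolist())
d=viewer.get_image("wrist"); np.savez("w4.npz",**d); cv2.imwrite("pics/w4.png",d["img"])
print("cam",(-d["R"].T@d["t"]).round(3),d["R"][2].round(3))
s=viewer.get_image("scene"); np.savez("s4.npz",**s)
a=-1.206;O=(.5506,-.3075)
M=lambda x,y,z:(O[0]+(np.cos(a)*x-np.sin(a)*y)/1e3,O[1]+(np.sin(a)*x+np.cos(a)*y)/1e3,z/1e3)
for m in ((-120,42,26),(-120,-42,26),(0,34,26),(0,-34,26),(-45.5,0,57)): print(m,proj(d,M(*m)).round(1))
```

```text
11.05 [ 0.48195498 -0.12895716  0.22240676] [-0.62084626  0.26952096 -0.87638593] [[-0.3583, 0.9336, -0.0032], [0.9336, 0.3583, 0.0016], [0.0026, -0.0024, -1.0]]
cam [ 0.451 -0.049  0.192] [ 0.116 -0.305 -0.945]
(-120, 42, 26) [399.5 416.1]
(-120, -42, 26) [241.  415.9]
(0, 34, 26) [373.8 568. ]
(0, -34, 26) [265.9 567.8]
(-45.5, 0, 57) [320.1 576. ]
```

View pics/w4.png

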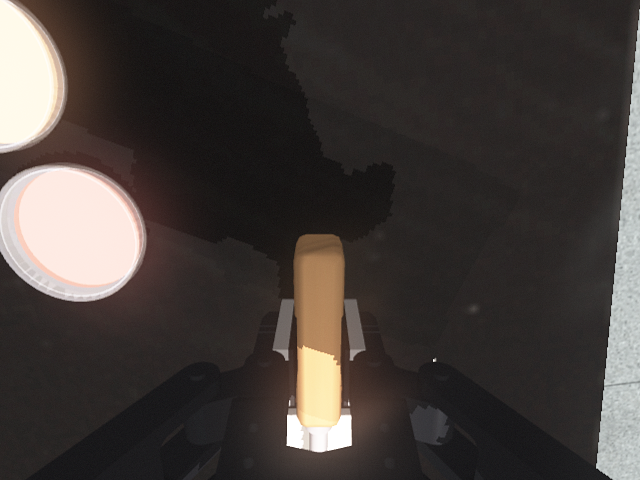

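The wrist camera can't see the mouth from here, but it shows the handle gripped square. Lateral alignment from the fit is within 1 mm, so I'm inserting the hook above the cassette.

Request:
jog_arm([
  {"translation":[0,0,0.002],"twist":[0,0,0]},
  {"translation":[0.005,-0.0131,0.002],"twist":[0,0,0]},
  {"translation":[0.01,-0.0262,0.002],"twist":[0,0,0]},
  {"translation":[0.015,-0.0392,0.002],"twist":[0,0,0]},
  {"translation":[0.018,-0.0471,0.002],"twist":[0,0,0]},
  {"translation":[0.021,-0.0549,0.002],"twist":[0,0,0]},
  {"translation":[0.024,-0.0628,0.002],"twist":[0,0,0]},
  {"translation":[0.0265,-0.0693,0.002],"twist":[0,0,0]},
  {"translation":[0.0283,-0.074,0.002],"twist":[0,0,0]},
  {"translation":[0.0283,-0.074,0.002],"twist":[0,0,0]},
])

```text
clock: 12.4
tool_pos: [0.5111, -0.2042, 0.2257]
tcp_rot: [1.782, 2.588, 0.0]
force: [-0.4, 0.6, -0.1]
finger_gap: 0.0165
finger_force: 78.3
```

Run:
```python
from h import *
def st():
    o=get_obs(); p=o["tool_pos"]; dx,dy=p[0]-.5506,p[1]+.3075; print(round(float(o["clock"]),2),"xd",round(dx*.357-dy*.9341,4),"yd",round(dx*.9341+dy*.357,4),"z",p[2].round(4),o["force"].round(1),Rot.from_rotvec(o["tcp_rot"]).as_matrix()[2].round(4))
st()
s=viewer.get_image("scene")["img"]; t=viewer.get_image("top")["img"]
c=np.zeros((600,800,3),np.uint8); c[:,:400]=cv2.resize(s[175:275,295:362],(400,600),interpolation=2); c[:400,400:]=cv2.resize(t[175:275,310:410],(400,400),interpolation=2); cv2.imwrite("pics/s5.png",c)
```

```text
12.4 xd -0.1105 yd -0.0 z 0.2257 [-0.4  0.6 -0.1] [ 0.e+00  1.e-04 -1.e+00]
```

View pics/s5.png

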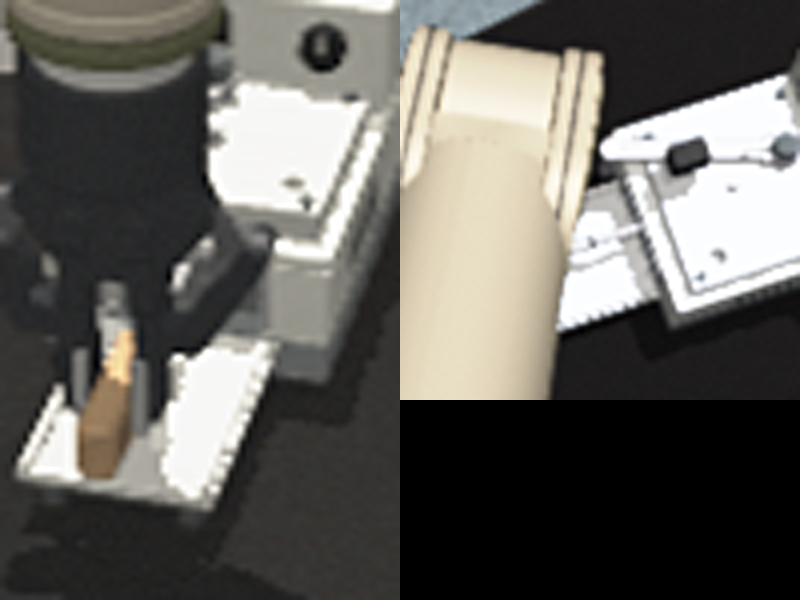

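The rod is in the slot with no contact force and the handle is above the shelf. I'm lowering the hook in small steps to feel for the hole.

Request:
jog_arm([
  {"translation":[0,0,-0.003],"twist":[0,0,0]},
  {"translation":[0,0,-0.005],"twist":[0,0,0]},
  {"translation":[0,0,-0.006],"twist":[0,0,0]},
  {"translation":[0,0,-0.007],"twist":[0,0,0]},
  {"translation":[0,0,-0.0075],"twist":[0,0,0]},
  {"translation":[0,0,-0.0075],"twist":[0,0,0]},
])

```text
clock: 13.25
tool_pos: [0.511, -0.204, 0.2182]
tcp_rot: [1.781, 2.588, 0.0]
force: [-0.2, 0.7, -0.6]
finger_gap: 0.0163
finger_force: 78.3
```

Request:
jog_arm([
  {"translation":[0,0,-0.0007],"twist":[0,0,0]},
  {"translation":[0,0,-0.0015],"twist":[0,0,0]},
  {"translation":[0,0,-0.0015],"twist":[0,0,0]},
])

```text
clock: 13.62
tool_pos: [0.511, -0.204, 0.2167]
tcp_rot: [-1.781, -2.588, -0.0]
force: [-0.5, 0.0, -0.5]
finger_gap: 0.0164
finger_force: 78.3
```

Request:
jog_arm([
  {"translation":[0,0,-0.001],"twist":[0,0,0]},
  {"translation":[0,0,-0.0018],"twist":[0,0,0]},
  {"translation":[0,0,-0.0018],"twist":[0,0,0]},
])

```text
clock: 14.0
tool_pos: [0.511, -0.204, 0.2149]
tcp_rot: [-1.781, -2.588, -0.0]
force: [0.9, 0.5, -1.7]
finger_gap: 0.0162
finger_force: 78.3
```

Request:
jog_arm([
  {"translation":[0,0,-0.0014],"twist":[0,0,0]},
  {"translation":[-0.0007,0.0019,-0.0014],"twist":[0,0,0]},
  {"translation":[-0.0014,0.0037,-0.0014],"twist":[0,0,0]},
  {"translation":[-0.0021,0.0056,-0.0014],"twist":[0,0,0]},
  {"translation":[-0.0029,0.0075,-0.0014],"twist":[0,0,0]},
  {"translation":[-0.0036,0.0093,-0.0014],"twist":[0,0,0]},
  {"translation":[-0.0036,0.0093,-0.0014],"twist":[0,0,0]},
])

```text
clock: 14.88
tool_pos: [0.5075, -0.1948, 0.2137]
tcp_rot: [1.781, 2.587, 0.0]
force: [1.3, -2.1, -0.4]
finger_gap: 0.0163
finger_force: 78.2
```

Pulling meets about 2.4 N of drag along the slot, so the hook has the cassette. I keep dragging level.

Request:
jog_arm([
  {"translation":[-0.0015,0.0038,0],"twist":[0,0,0]},
  {"translation":[-0.0036,0.0093,0],"twist":[0,0,0]},
  {"translation":[-0.0061,0.0159,0],"twist":[0,0,0]},
  {"translation":[-0.0086,0.0224,0],"twist":[0,0,0]},
  {"translation":[-0.0111,0.029,0],"twist":[0,0,0]},
  {"translation":[-0.0136,0.0355,0],"twist":[0,0,0]},
  {"translation":[-0.0161,0.042,0],"twist":[0,0,0]},
  {"translation":[-0.0186,0.0486,0],"twist":[0,0,0]},
  {"translation":[-0.0204,0.0532,0],"twist":[0,0,0]},
  {"translation":[-0.0214,0.056,0],"twist":[0,0,0]},
])

```text
clock: 16.12
tool_pos: [0.4859, -0.1381, 0.2135]
tcp_rot: [-1.78, -2.588, -0.0]
force: [0.4, -1.4, -0.7]
finger_gap: 0.016
finger_force: 78.3
```

Request:
jog_arm([
  {"translation":[-0.0015,0.0038,0],"twist":[0,0,0]},
  {"translation":[-0.0036,0.0093,0],"twist":[0,0,0]},
  {"translation":[-0.0061,0.0159,0],"twist":[0,0,0]},
  {"translation":[-0.0086,0.0224,0],"twist":[0,0,0]},
  {"translation":[-0.0111,0.029,0],"twist":[0,0,0]},
  {"translation":[-0.0136,0.0355,0],"twist":[0,0,0]},
  {"translation":[-0.0161,0.042,0],"twist":[0,0,0]},
  {"translation":[-0.0186,0.0486,0],"twist":[0,0,0]},
  {"translation":[-0.0204,0.0532,0],"twist":[0,0,0]},
  {"translation":[-0.0204,0.0532,0],"twist":[0,0,0]},
])

```text
clock: 17.38
tool_pos: [0.4655, -0.0851, 0.2136]
tcp_rot: [-1.78, -2.588, -0.0]
force: [-1.3, 0.3, -0.5]
finger_gap: 0.0163
finger_force: 78.3
```

Run:
```python
from h import *
o=get_obs(); p=o["tool_pos"]; dx,dy=p[0]-.5506,p[1]+.3075; print(o["clock"],"xd",dx*.357-dy*.9341,"yd",dx*.9341+dy*.357,p,o["force"])
d={n:viewer.get_image(n) for n in("top","scene")}
a=-1.206;O=(.5506,-.3075)
M=lambda x,y,z:(O[0]+(np.cos(a)*x-np.sin(a)*y)/1e3,O[1]+(np.sin(a)*x+np.cos(a)*y)/1e3,z/1e3)
for n in d:
    g=cv2.cvtColor(d[n]["img"],cv2.COLOR_BGR2GRAY)
    for y in (-25,-15,25): print(n,y,[(x,int(cv2.getRectSubPix(g,(1,1),tuple(map(float,proj(d[n],M(x,y,40)))))[0,0])) for x in range(-124,16,5)])
```

```text
17.375 xd -0.23814288917669826 yd -5.189906098736208e-05 [ 0.46553381 -0.08506743  0.21355742] [-1.26637285  0.25783787 -0.47219953]
top -25 [(-124, 3), (-119, 221), (-114, 255), (-109, 252), (-104, 165), (-99, 192), (-94, 203), (-89, 203), (-84, 203), (-79, 202), (-74, 216), (-69, 255), (-64, 255), (-59, 255), (-54, 255), (-49, 254), (-44, 254), (-39, 251), (-34, 255), (-29, 253), (-24, 249), (-19, 251), (-14, 219), (-9, 199), (-4, 185), (1, 101), (6, 209), (11, 255)]
top -15 [(-124, 4), (-119, 211), (-114, 255), (-109, 253), (-104, 166), (-99, 193), (-94, 199), (-89, 178), (-84, 126), (-79, 201), (-74, 227), (-69, 255), (-64, 253), (-59, 253), (-54, 253), (-49, 253), (-44, 253), (-39, 253), (-34, 253), (-29, 253), (-24, 253), (-19, 253), (-14, 208), (-9, 194), (-4, 177), (1, 106), (6, 183), (11, 255)]
top 25 [(-124, 4), (-119, 219), (-114, 255), (-109, 254), (-104, 246), (-99, 232), (-94, 232), (-89, 227), (-84, 220), (-79, 220), (-74, 225), (-69, 215), (-64, 209), (-59, 215), (-54, 211), (-49, 221), (-44, 210), (-39, 211), (-34, 205), (-29, 225), (-24, 214), (-19, 206), (-14, 191)
[... 353 characters left out ...]
 (-4, 111), (1, 112), (6, 111), (11, 111)]
scene -15 [(-124, 70), (-119, 69), (-114, 68), (-109, 68), (-104, 87), (-99, 101), (-94, 106), (-89, 110), (-84, 159), (-79, 174), (-74, 236), (-69, 249), (-64, 247), (-59, 247), (-54, 247), (-49, 247), (-44, 247), (-39, 247), (-34, 247), (-29, 247), (-24, 249), (-19, 246), (-14, 142), (-9, 107), (-4, 111), (1, 110), (6, 112), (11, 110)]
scene 25 [(-124, 41), (-119, 41), (-114, 44), (-109, 43), (-104, 41), (-99, 42), (-94, 42), (-89, 39), (-84, 39), (-79, 39), (-74, 39), (-69, 37), (-64, 38), (-59, 39), (-54, 38), (-49, 39), (-44, 38), (-39, 36), (-34, 37), (-29, 36), (-24, 31), (-19, 31), (-14, 43), (-9, 59), (-4, 76), (1, 97), (6, 106), (11, 113)]
```

The images agree with the arm's numbers: the cassette spans dryer x -104 to -14, fully out and on the shelf. I'll slacken the hook, lift it out and carry the pick back to its old spot on the bench.

Request:
jog_arm([
  {"translation":[0.0007,-0.0019,0],"twist":[0,0,0]},
  {"translation":[0.0007,-0.0019,0],"twist":[0,0,0]},
  {"translation":[0.0007,-0.0019,0.004],"twist":[0,0,0]},
  {"translation":[0.0007,-0.0019,0.01],"twist":[0,0,0]},
  {"translation":[0.0007,-0.0019,0.018],"twist":[0,0,0]},
  {"translation":[0.0007,-0.0019,0.04],"twist":[0,0,0]},
  {"translation":[0.0007,-0.0019,0.06],"twist":[0,0,0]},
  {"translation":[0.0007,-0.0019,0.06],"twist":[0,0,0]},
])

```text
clock: 18.48
tool_pos: [0.4669, -0.0874, 0.2751]
tcp_rot: [1.779, 2.585, 0.001]
force: [-0.2, -0.9, -1.6]
finger_gap: 0.0165
finger_force: 78.3
```

Request:
jog_arm([
  {"translation":[-0.01,0.05,0.01],"twist":[0,0,0]},
  {"translation":[-0.018,0.1,0.01],"twist":[0,0,-0.1]},
  {"translation":[-0.018,0.147,0],"twist":[0,0,-0.203]},
  {"translation":[-0.018,0.147,-0.04],"twist":[0,0,-0.203]},
  {"translation":[-0.018,0.147,-0.075],"twist":[0,0,-0.203]},
  {"translation":[-0.018,0.147,-0.085],"twist":[0,0,-0.203]},
  {"translation":[-0.018,0.147,-0.085],"twist":[0,0,-0.203]},
  {"translation":[-0.018,0.147,-0.085],"twist":[0,0,-0.203]},
])

```text
clock: 19.48
tool_pos: [0.4489, 0.0597, 0.1897]
tcp_rot: [2.045, 2.383, 0.002]
force: [0.1, 0.1, 0.1]
finger_gap: 0.0163
finger_force: 78.4
```

Request:
jog_arm([
  {"translation":[0,0,-0.004],"twist":[0,0,0]},
  {"translation":[0,0,-0.007],"twist":[0,0,0]},
  {"translation":[0,0,-0.009],"twist":[0,0,0]},
  {"translation":[0,0,-0.0098],"twist":[0,0,0]},
  {"translation":[0,0,-0.0098],"twist":[0,0,0]},
])

```text
clock: 20.1
tool_pos: [0.4484, 0.0597, 0.1795]
tcp_rot: [2.045, 2.384, -0.001]
force: [-6.3, -1.4, 15.6]
finger_gap: 0.0163
finger_force: 80.8
```

Request:
jog_arm([
  {"translation":[0,0,0.001],"twist":[0,0,0]},
  {"translation":[0,0,0.001],"twist":[0,0,0]},
  {"translation":[0,0,0.001],"twist":[0,0,0]},
  {"translation":[0,0,0.001],"twist":[0,0,0]},
  {"translation":[0,0,0.03],"twist":[0,0,0]},
  {"translation":[0,0,0.08],"twist":[0,0,0]},
  {"translation":[0,0,0.14],"twist":[0,0,0]},
  {"translation":[-0.04,-0.05,0.2],"twist":[0,0,0]},
  {"translation":[-0.04,-0.05,0.2],"twist":[0,0,0]},
  {"translation":[-0.04,-0.05,0.2],"twist":[0,0,0]},
], hand=0.3)

```text
clock: 21.35
tool_pos: [0.4081, 0.0088, 0.3799]
tcp_rot: [2.046, 2.379, 0.001]
force: [0.3, 0.3, -0.7]
finger_gap: 0.0597
finger_force: 0.0
```

Run:
```python
from h import *
o=get_obs(); print(o["clock"],o["tool_pos"],o["force"],o["finger_gap"])
w=viewer.get_image("wrist")["img"]; t=viewer.get_image("top")["img"]; s=viewer.get_image("scene")["img"]
c=np.zeros((600,800,3),np.uint8); c[:285,:405]=cv2.resize(t[175:270,315:450],(405,285),interpolation=2); c[:330,410:800]=cv2.resize(s[160:270,300:430],(390,330),interpolation=2); c[335:600,:400]=cv2.resize(w,(400,265)); c[335:600,405:800]=cv2.resize(t[220:353,200:398],(395,265)); cv2.imwrite("pics/fin.png",c)
```

```text
21.35 [0.40814054 0.00882821 0.37987635] [ 0.25112737  0.26567329 -0.67326847] 0.05969797067936878
```

View pics/fin.png

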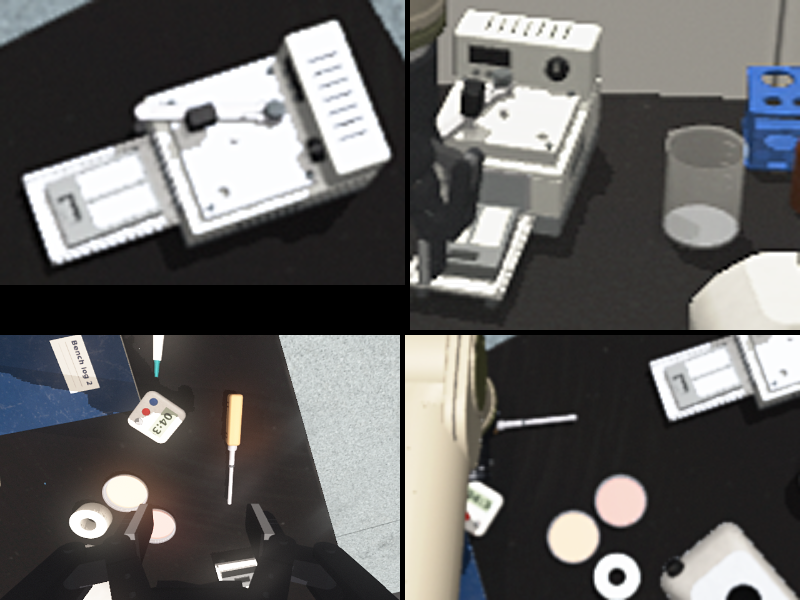

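The picture shows the cassette fully out on the shelf (48–165, 150–245), the gate pinned open at (200,118), the pick flat on the bench at (232,450), and the beaker where it was. The robot is touching nothing, so I hand in.

```bash
python3 -c "
from rig import env
print(env.job_done())"
```

```text
the job is handed in; nothing more can be done
None
```

I handed the job in at about 21 s; the last pictures show the gate pinned open, the whole cassette out on the loading shelf, the pick lying on the bench clear of the dryer, and the beaker in place (the amber bottle was mostly out of view, but the arm never went near it).

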